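# Bolt the cheese chest shut against its spring catch

## Robot

A 6-joint arm with a two-finger parallel gripper is mounted at the origin on the work surface. World frame = base frame: x ahead of the robot, y to its left, z up, the work surface at z = 0. Lengths are in m, angles in rad, forces in N, time in s.
With the tool pointing down it reaches from about 0.2 to 0.875 m from the base axis. Payload 3.4 kg.
Tool frame: the origin (TCP) lies between the finger pads; the fingertips stand 25 mm ahead of it and the grasp point (between the pads) lies 6 mm ahead of it (r.nose_length is the z of the fingertips in the tool frame, in m); z points along the fingers, x is the direction in which the jaws open and shut, and the axes are right-handed (so a half turn about z gives the same grasp; the last joint's range is limited). The gripper opens to 94 mm and grips with 3 to 60 N. Pads are 16 mm wide; open, the fingers measure 119 mm over their backs; the gripper's body (75 mm by 177 mm) begins 78 mm behind the grasp point.
Start: joints at [1.118, 0.276, 1.505, -0, 1.361, -0.121], TCP at [0.187, 0.544, 0.23] pointing down, gripper open.
Joint ranges: [-2.89, 2.89], [-0.75, 2.08], [0.22, 2.7], [-1.18, 4.32], [0.11, 2.71], [-2.7, 2.7]. Speed limits (rad/s): [2.57, 2.57, 3.14, 3.14, 3.14, 3.14].

## Interface

Orientations are given as a unit quaternion [w, x, y, z].
In Python, from plant import r, gripper_to, inverse_kinematics, vision, models, telemetry gives the robot as it stands. Calls block until the motion is done:
- r.move_to(position, orientation): joint-space move of the TCP to a pose.
- r.move_l(position, rot=None, vel=0.15, guard=None): straight line of the TCP; rot=None keeps the orientation; vel is the mean speed in m/s. With guard (N) it stops when the force on the tool has changed by that much, and returns True; else False.
- r.movej(angles): joint-space move.
- gripper_to(opening, f_grip=None): finger opening in m; f_grip is the grip in N (None keeps the last); returns when the fingers have stopped.
- r.hold(seconds).
- inverse_kinematics(position, orientation): joint angles nearest the present ones, or None.
- vision.snapshot(name): name is "scene" or "top" or "wrist"; returns the picture (400x640x3 uint8, red, green, blue); there is no depth.
- vision.get_calibration(name): a dict with "fx", "fy", "cx", "cy" (pixels), "D" ([k1, k2, p1, p2, k3] as OpenCV has them; the pictures are not rectified), "position" and "orientation" of the camera in the world. Camera axes: x right, y down, z forward; pixel columns grow to the right and rows downward; lengths in m; the calibration is good to about 2 mm. A picture is of the moment at which its call begins: read the wrist's pose just before it. get_calibration takes no time and is no camera call; for the wrist camera it gives the pose at the moment of the call.
A pose or a line that the arm cannot do raises r.PlanningError and nothing moves.
- r.sign_off(): hands the job in, once; it reports no verdict.
Trained networks look in the newest picture that a camera, given by its name, has taken for a name from the list of things; names that differ only in an ending like _2 or _b are one class to them, and where a whole thing is asked for, a point or a joint stands for the part that bears it (a point fixed in the world has none). Each returns a list of dicts, best first, with "score" (0 to 1); they miss things now and then, are a little off and sometimes report something else, mostly with a low value. They report only what shows in the picture. A call takes as long as a camera call.
- models.boxes_of(thing, camera): "at" ([x, y, z] in m, in world coordinates, good to about 4 mm: the middle of the surface that is visible of it).
- models.regions_of(thing, camera): "pixels" (400x640 bool, what is visible of it).
- models.mark_of(thing, camera): "at" ([x, y, z] in m, in world coordinates, good to about 4 mm: a listed point, or the origin of a listed thing).
Readings, each from a call of its own:
- telemetry.current_t(): time.
- telemetry.current_joints(): joint angles.
- telemetry.current_dq(): joint speeds.
- telemetry.current_joint_efforts(): joint torques, N m.
- telemetry.current_ee_pos(): TCP position.
- telemetry.current_tool_rot(): TCP orientation.
- telemetry.current_wrist_force(): force on the tool from outside, world axes, zero at the start.
- telemetry.current_torque(): the same for the moment, N m.
- telemetry.current_opening(): finger opening in m.
Only numpy, scipy, OpenCV 4.12 (cv2) and the standard library are available. Lean on these libraries where they do the work, as an engineer would, in place of code of your own. Each camera call takes 0.05 s, during which the arm holds its last target.

## Task

Bolt the transit chest's lid shut: press the red spring catch down with one fingertip and keep it held down while the other finger pushes the bolt's black knob fully home into the keeper, then let the catch spring back up into the bolt's second notch so that it locks. Touch and push only; leave the cheese, the steel cup and the cheese trier on the chest where they are.

Things in the scene. Friction and masses are not known exactly. Their poses are not given: they have to be found in the camera images.
- chest: Pine transit chest, 340 (x) x 540 (y) x 150 mm high, fixed. Origin: centre of its underside. Flat top at z 150; seam between lid leaf and fixed deck at y 125. The bolt lies on the lid in the line x = -60 and slides to the chest's +y. Along it: cheeks of the catch's pivot y -60 to -42 (30 mm above the top), front guide y 100 to 114 (27 mm), keeper on the deck y 131 to 147 (27 mm).
- bolt_slide (a joint): How far the bolt is shot, m: 0 drawn (at the start, within 1 mm), 0.030 fully home against its stop, tip in the keeper. Slides stiffly (about 3 N), stays where left. The bar is 14 mm wide, its top 20 mm above the chest's top. Two notches in it, 30 mm apart, take the catch's nose: one locks the bolt drawn, the other locks it home (within 2 mm of home).
- catch_angle (a joint): Angle of the sprung catch lever, rad: 0 up, nose in a notch (locked); 0.24 down on its stop. From 0.15 the bolt can slide; let go between notches the nose rides on the bar at 0.14, at a notch it springs to 0. Its pin crosses the bar 40 mm from the pad's middle, away from the knob, 24 mm above the chest's top. Fully down takes 7.5 N at the pad's middle, more nearer the pin (10 N at 30 mm from it).
- knob (a point): Upright black knob on the bolt, moving with it: cylinder 18 mm across, 38 mm tall. This point: centre of its top, 58 mm above the chest's top (foot at 20). Push it to the chest's +y, on the face towards the red pad. With the bolt drawn, 29 mm are free between that face and the end of the pressed pad, only the bar below.
- pad (a point): Red thumb pad of the catch, in line with the bolt: 28 mm wide, 56 long (chest's y), flat. This point: centre of its top face. Up, it slopes 0.24 rad, its middle 39 mm and its knob end 45 mm above the chest's top; pressed it is level at 30 mm, its middle 66 mm from the axis of the drawn bolt's knob. A finger may stay still on it or slide along it.
- catch: The catch lever that carries the red pad (steel, two-armed: pad towards the knob, nose the other way). Origin: on its pivot pin, above the bar, 106 mm from the axis of the drawn bolt's knob. Axes as the chest's when up.
- truckle: Small round cheese, 80 mm across, 65 mm tall, standing loose on the chest; origin: centre of its underside. Leave alone.
- cup: Steel cup, 68 mm across, 75 mm tall, standing loose on the chest; origin: centre of its underside. Leave alone.
- trier: Cheese trier lying loose on the chest's deck beyond the keeper: steel rod 130 mm along its x, white cross handle 70 mm wide, 14 mm tall; origin: below the middle of the handle. Leave alone.

How it is judged:
By the outcome, as a careful person would: the job done as asked, in the order asked, and still so for the second after the job is handed in, with the robot touching nothing.
It also fails if it takes over 32 s, if anything falls off the work surface, if the arm or the gripper's body presses on something with over 40 N, if the wrist force passes 120 N, or if a joint passes its speed limit or range.

## Working session

There is one attempt and no reset: what is moved stays moved. The work goes in short steps, each a Python script; the robot and the scene stay as the last script left them, time stands still between calls to the robot, and variables do not carry over. Pictures are saved under pics/ and viewed, and the job is handed in when it is done.

```bash
mkdir -p pics; ls; cat > a.py <<'E'
from plant import r, gripper_to, inverse_kinematics, vision, models, telemetry
import cv2, numpy as np
for c in ("scene","top","wrist"):
    im=vision.snapshot(c); cv2.imwrite(f"pics/0_{c}.png",im[:,:,::-1])
    k=vision.get_calibration(c); print(c,np.round(k["position"],3),np.round(k["orientation"],3),k["fx"])
    for t in ("chest","knob","pad","catch","truckle","cup","trier"):
        print(c,t,[(np.round(d["at"],4),round(d["score"],2)) for d in models.mark_of(t,c)[:2]])
print(telemetry.current_t(),telemetry.current_ee_pos(),telemetry.current_tool_rot())
E
python3 a.py
```

```text
pics
scene [ 0.963 -0.182  0.869] [-0.225  0.859  0.444 -0.123] 484.09522542001815
scene chest []
scene knob [(array([0.545 , 0.047 , 0.2079]), 0.95)]
scene pad [(array([ 0.5278, -0.0191,  0.1937]), 0.68)]
scene catch [(array([ 0.5256, -0.0523,  0.1729]), 0.76)]
scene truckle [(array([ 0.6541, -0.1484,  0.1481]), 0.63)]
scene cup [(array([ 0.6827, -0.0271,  0.153 ]), 0.83)]
scene trier [(array([0.6416, 0.1853, 0.1474]), 0.9)]
top [0.414 0.057 1.178] [ 0.062 -0.7    0.708 -0.07 ] 480.8589285717975
top chest [(array([ 0.6833, -0.0218,  0.1474]), 0.73), (array([ 0.5891, -0.0203, -0.0032]), 0.63)]
top knob [(array([0.545 , 0.0498, 0.2069]), 0.65)]
top pad [(array([ 0.5296, -0.0169,  0.1925]), 0.69)]
top catch [(array([ 0.5178, -0.0562,  0.1746]), 0.83)]
top truckle [(array([ 0.6617, -0.1456,  0.1523]), 0.83), (array([0.5454, 0.0483, 0.2087]), 0.57)]
top cup [(array([ 0.6832, -0.0196,  0.1476]), 0.66)]
top trier [(array([0.6451, 0.1914, 0.1535]), 0.9)]
wrist [0.111 0.569 0.385] [0.113 0.806 0.575 0.081] 312.80394536687965
wrist chest []
wrist knob []
wrist pad []
wrist catch []
wrist truckle []
wrist cup []
wrist trier []
1.2 [0.18730719 0.54365554 0.2305027 ] [-1.50231292e-05  8.14155976e-01  5.80646230e-01  2.80173968e-05]
```

View pictures.

View pics/0_scene.png

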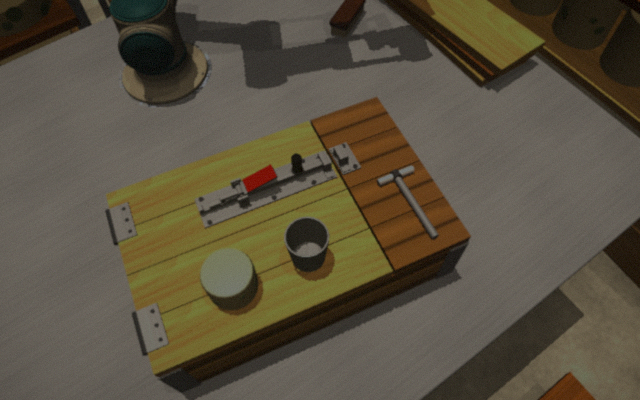

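View pics/0_top.png

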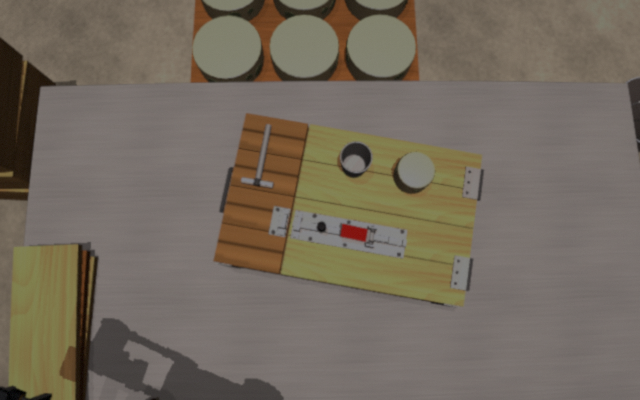

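```bash
cat > h.py <<'E'
from plant import r, gripper_to, inverse_kinematics, vision, models, telemetry
import cv2, numpy as np
from scipy.spatial.transform import Rotation as R
def ray(c,px,z,k=None):
    k=k or vision.get_calibration(c)
    K=np.array([[k["fx"],0,k["cx"]],[0,k["fy"],k["cy"]],[0,0,1.]])
    p=cv2.undistortPoints(np.array(px,float).reshape(-1,1,2),K,np.array(k["D"],float))[:,0]
    q=k["orientation"]; M=R.from_quat([q[1],q[2],q[3],q[0]]).as_matrix()
    d=np.c_[p,np.ones(len(p))]@M.T; o=np.array(k["position"])
    z=np.broadcast_to(z,len(p))
    return o+d*((z-o[2])/d[:,2])[:,None]
E
python3 - <<'E'
from h import *
im=cv2.imread("pics/0_top.png"); cv2.imwrite("pics/1_topcrop.png",cv2.resize(im[100:320,200:500],None,fx=2.6,fy=2.6,interpolation=cv2.INTER_CUBIC))
im=cv2.imread("pics/0_scene.png"); cv2.imwrite("pics/1_scrop.png",cv2.resize(im[130:230,180:380],None,fx=4,fy=4,interpolation=cv2.INTER_CUBIC))
c=ray("top",[(246,114),(481,153),(464,305),(215,262)],0.15)
print(np.round(c,3))
for a,b in((0,1),(3,2),(1,2),(0,3)): v=c[a]-c[b];print(np.linalg.norm(v),np.degrees(np.arctan2(v[1],v[0])))
E
```

```text
[[ 0.805  0.215  0.15 ]
 [ 0.71  -0.313  0.15 ]
 [ 0.377 -0.253  0.15 ]
 [ 0.474  0.275  0.15 ]]
0.5360398407956077 79.78327305695029
0.5362718687686534 79.59017006160846
0.33838393799104255 -10.227260107122246
0.3365766736594937 -10.266296549730596
```

View pics/1_topcrop.png

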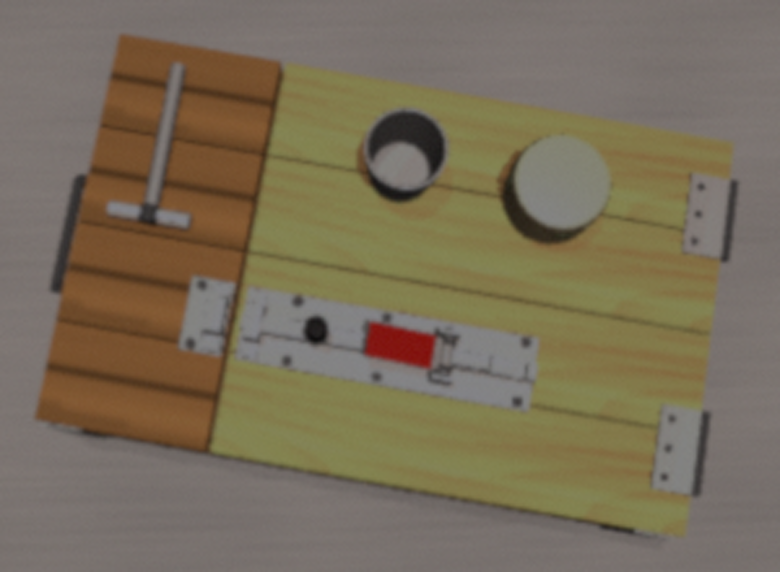

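View pics/1_scrop.png

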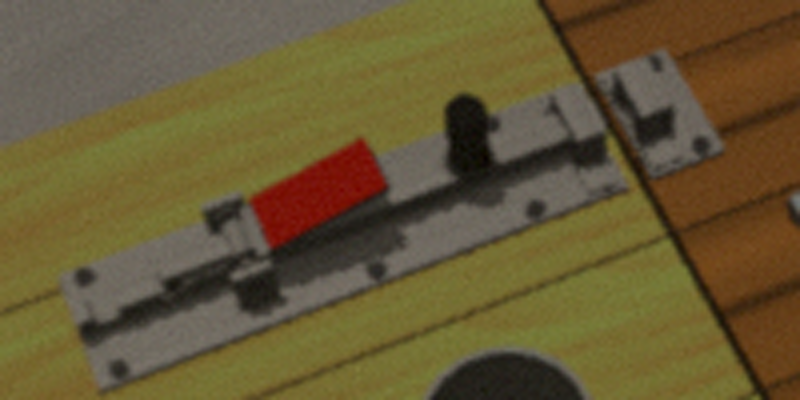

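```bash
cat >> h.py <<'E'
yaw=np.radians(79.7); u=np.array([np.cos(yaw),np.sin(yaw)])
Q=np.array([0,np.cos(yaw/2),np.sin(yaw/2),0])
E
python3 - <<'E'
from h import *
kn=np.array([.5437,.0472])
p=kn-.051*u
r.move_to([*p,.31],Q); gripper_to(.046,20)
k=vision.get_calibration("wrist"); im=vision.snapshot("wrist"); cv2.imwrite("pics/2_w.png",im[:,:,::-1])
for t in("knob","pad"):
    print(t,[(np.round(d["at"],4),round(d["score"],2)) for d in models.mark_of(t,"wrist")[:2]])
vision.snapshot("scene")
for t in("knob","pad"):
    print(t,[(np.round(d["at"],4),round(d["score"],2)) for d in models.mark_of(t,"scene")[:2]])
print({a:(np.round(b,4)) for a,b in k.items()})
print(telemetry.current_t(),telemetry.current_ee_pos(),telemetry.current_tool_rot(),telemetry.current_opening(),telemetry.current_wrist_force())
E
```

```text
knob [(array([0.5414, 0.0479, 0.2084]), 0.89)]
pad [(array([ 0.5309, -0.0178,  0.1908]), 0.97)]
knob [(array([0.5465, 0.0459, 0.2069]), 0.64)]
pad [(array([ 0.529 , -0.0173,  0.1924]), 0.9)]
{'fx': np.float64(312.8039), 'fy': np.float64(312.8039), 'cx': np.float64(319.1185), 'cy': np.float64(197.3595), 'D': array([0.0038, 0.    , 0.    , 0.    , 0.    ]), 'position': array([0.4557, 0.0108, 0.4643]), 'orientation': array([0.1067, 0.7605, 0.6342, 0.0895])}
4.7 [ 0.53457013 -0.0029716   0.31001511] [7.41516935e-06 7.67718991e-01 6.40786665e-01 1.31656691e-05] 0.04625892418690367 [-0.1598356   0.50520809 -0.16185159]
```

View pics/2_w.png

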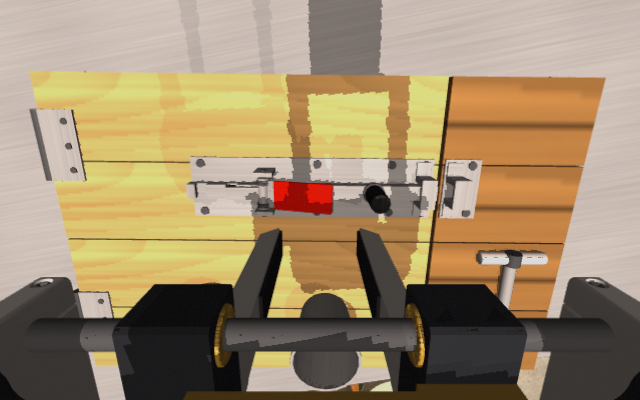

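```bash
python3 - <<'E'
from h import *
im=cv2.imread("pics/2_w.png")
cv2.imwrite("pics/3_w.png",cv2.resize(im[140:260,230:430],None,fx=4,fy=4,interpolation=cv2.INTER_CUBIC))
m=(im[:,:,2]>150)&(im[:,:,1]<70)&(im[:,:,0]<70); ys,xs=np.nonzero(m); c=(xs.mean(),ys.mean());print(c)
P=ray("wrist",[c,(374,190)],[.189,.208]);print(P.round(4))
V=np.array([u[1],-u[0]])
for q in P: print((q[:2]-telemetry.current_ee_pos()[:2])@np.c_[u,V])
E
```

```text
(np.float64(305.39412484700125), np.float64(192.79804161566707))
[[ 0.5269 -0.0146  0.189 ]
 [ 0.53    0.0447  0.208 ]]
[-0.01283528 -0.0054335 ]
[ 0.04612747 -0.01298653]
```

View pics/3_w.png

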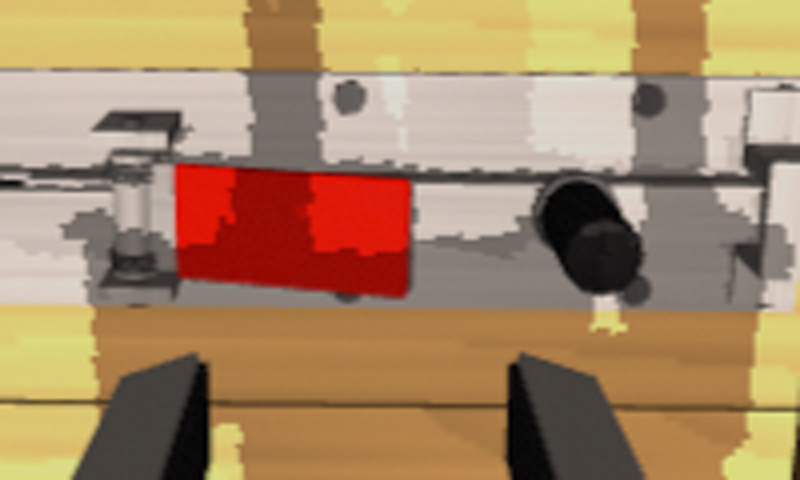

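```bash
python3 - <<'E'
from h import *
P=ray("wrist",[(303.2,197.5),(380.75,204.25),(332.4,199.7),(274.1,195)],[.189,.208,.195,.182]);print(P.round(4))
V=np.array([u[1],-u[0]])
for q in P: print(((q[:2]-telemetry.current_ee_pos()[:2])@np.c_[u,V]).round(4))
# top and scene rays
print(ray("top",[(200+316/2.6,100+330/2.6)],.208), ray("scene",[(180+466/4,130+105/4)],.208))
E
```

```text
[[ 0.5309 -0.0175  0.189 ]
 [ 0.5436  0.0488  0.208 ]
 [ 0.536   0.0085  0.195 ]
 [ 0.5256 -0.0445  0.182 ]]
[-0.0149 -0.001 ]
[ 0.0525 -0.0003]
[ 0.0116 -0.0006]
[-0.0425 -0.0014]
[[0.53999594 0.04775481 0.208     ]] [[0.54448869 0.04927758 0.208     ]]
```

```bash
python3 - <<'E'
from h import *
p=np.array(telemetry.current_ee_pos())[:2]+.001*u
r.move_l([*p,.245],Q,vel=.1)
f0=telemetry.current_wrist_force()
g=r.move_l([*p,.202],Q,vel=.02,guard=18)
print(g,telemetry.current_ee_pos(),np.subtract(telemetry.current_wrist_force(),f0),telemetry.current_torque())
for c in("wrist","scene"):
    im=vision.snapshot(c); cv2.imwrite(f"pics/4_{c}.png",im[:,:,::-1])
print(telemetry.current_t())
a=cv2.resize(cv2.imread("pics/4_wrist.png")[140:290,230:430],None,fx=3,fy=3)
cv2.imwrite("pics/4_w2.png",a)
cv2.imwrite("pics/4_s2.png",cv2.resize(cv2.imread("pics/4_scene.png")[80:230,180:380],None,fx=4,fy=4))
E
```

```text
False [5.35294609e-01 6.62269564e-05 2.05074252e-01] [-3.468435    6.10848347 15.75321494] [ 0.77523373  0.72803178 -0.07322514]
7.9
```

View pics/4_wrist.png

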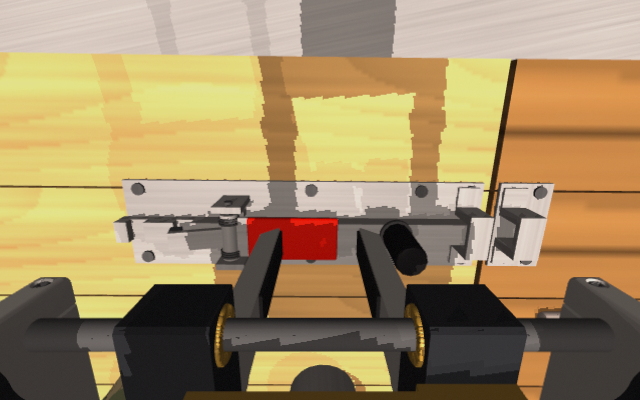

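View pics/4_s2.png

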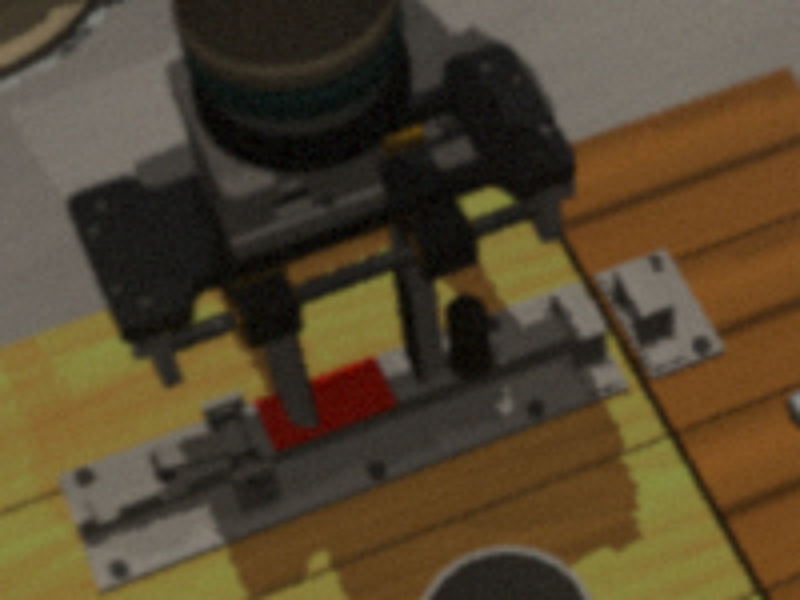

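```bash
python3 - <<'E'
from h import *
p0=np.array(telemetry.current_ee_pos())[:2]; pc=np.array([0.53457013,-0.0029716])+.001*u
def st(m): 
    e=np.array(telemetry.current_ee_pos()); f=np.array(telemetry.current_wrist_force())
    print(m,"s %.4f z %.4f fu %.1f fz %.1f op %.4f t %.2f"%((e[:2]-pc)@u,e[2],f[:2]@u,f[2],telemetry.current_opening(),telemetry.current_t()))
st("0")
print(r.move_l([*(pc+.020*u),.202],Q,vel=.03)); st("slid")
gripper_to(.058); st("open")
print(r.move_l([*(pc+.029*u),.202],Q,vel=.03)); st("b")
im=vision.snapshot("wrist"); cv2.imwrite("pics/5_w.png",im[:,:,::-1])
E
```

```text
0 s 0.0021 z 0.2051 fu 5.0 fz 15.4 op 0.0463 t 7.90
False
slid s 0.0153 z 0.2047 fu -10.3 fz 12.8 op 0.0460 t 8.72
open s 0.0206 z 0.2049 fu 1.6 fz 12.4 op 0.0579 t 9.14
False
b s 0.0252 z 0.2047 fu -7.9 fz 11.7 op 0.0578 t 9.59
```

View pics/5_w.png

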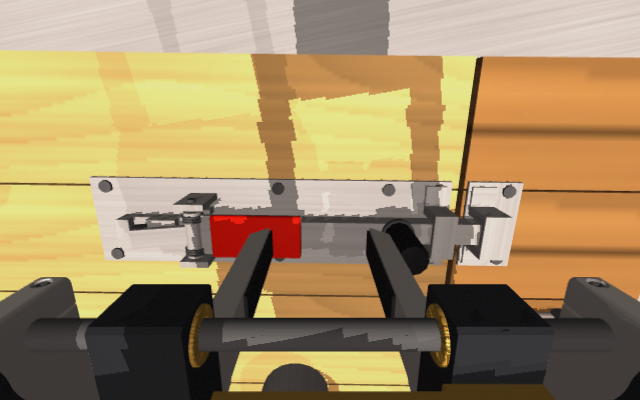

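```bash
cat >> h.py <<'E'
pc=np.array([0.53457013,-0.0029716])+.001*u
def st(m): 
    e=np.array(telemetry.current_ee_pos()); f=np.array(telemetry.current_wrist_force())
    print(m,"s %.4f z %.4f fu %.1f fz %.1f op %.4f t %.2f"%((e[:2]-pc)@u,e[2],f[:2]@u,f[2],telemetry.current_opening(),telemetry.current_t()))
E
python3 - <<'E'
from h import *
for d in (.033,.035,.037,.039,.041,.043,.045):
    r.move_l([*(pc+d*u),.202],Q,vel=.02); st(d)
    if abs(np.array(telemetry.current_wrist_force())[:2]@u)>20: break
im=vision.snapshot("wrist"); cv2.imwrite("pics/6_w.png",im[:,:,::-1])
E
```

```text
0.033 s 0.0288 z 0.2047 fu -8.8 fz 12.6 op 0.0582 t 9.99
0.035 s 0.0307 z 0.2047 fu -9.8 fz 11.9 op 0.0580 t 10.24
0.037 s 0.0315 z 0.2047 fu -12.1 fz 12.2 op 0.0578 t 10.49
0.039 s 0.0317 z 0.2048 fu -18.0 fz 11.9 op 0.0579 t 10.74
0.041 s 0.0318 z 0.2049 fu -21.0 fz 14.7 op 0.0576 t 10.99
```

View pics/6_w.png

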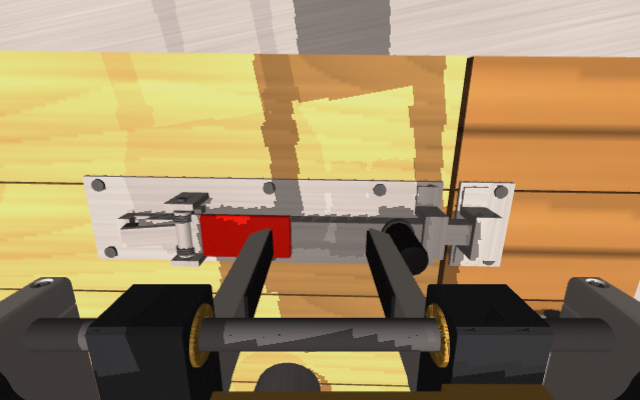

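```bash
python3 - <<'E'
from h import *
print(ray("wrist",[(414,259)],.208).round(4))
r.move_l([*(pc+.041*u),.222],Q,vel=.03); st("up")
r.move_l([*(pc+.034*u),.228],Q,vel=.05); st("off")
r.move_l([*(pc+.020*u),.31],Q,vel=.15); st("clear")
im=vision.snapshot("wrist"); cv2.imwrite("pics/7_w.png",cv2.resize(im[140:260,200:440,::-1],None,fx=3.3,fy=3.3))
for t in("knob","pad"): print(t,[(np.round(d["at"],4),round(d["score"],2)) for d in models.mark_of(t,"wrist")[:1]])
vision.snapshot("scene")
for t in("knob","pad"): print(t,[(np.round(d["at"],4),round(d["score"],2)) for d in models.mark_of(t,"scene")[:1]])
im=vision.snapshot("scene"); cv2.imwrite("pics/7_s.png",cv2.resize(im[80:280,160:460,::-1],None,fx=2.6,fy=2.6))
E
```

```text
[[0.5479 0.0787 0.208 ]]
up s 0.0324 z 0.2194 fu -17.8 fz -7.7 op 0.0575 t 11.86
off s 0.0344 z 0.2283 fu 0.2 fz -0.0 op 0.0579 t 12.19
clear s 0.0203 z 0.3093 fu 0.7 fz -0.6 op 0.0579 t 12.90
knob [(array([0.5485, 0.0792, 0.208 ]), 0.76)]
pad [(array([ 0.5358, -0.0177,  0.1892]), 0.9)]
knob [(array([0.5518, 0.0777, 0.2099]), 0.63)]
pad [(array([ 0.5283, -0.0178,  0.19  ]), 0.77)]
```

View pics/7_w.png

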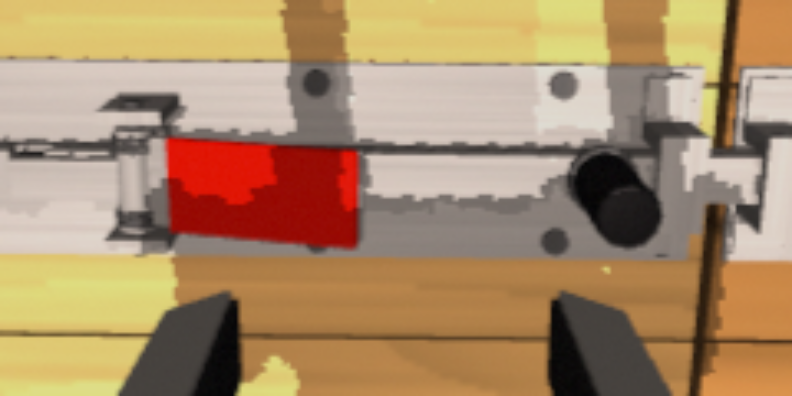

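View pics/7_s.png

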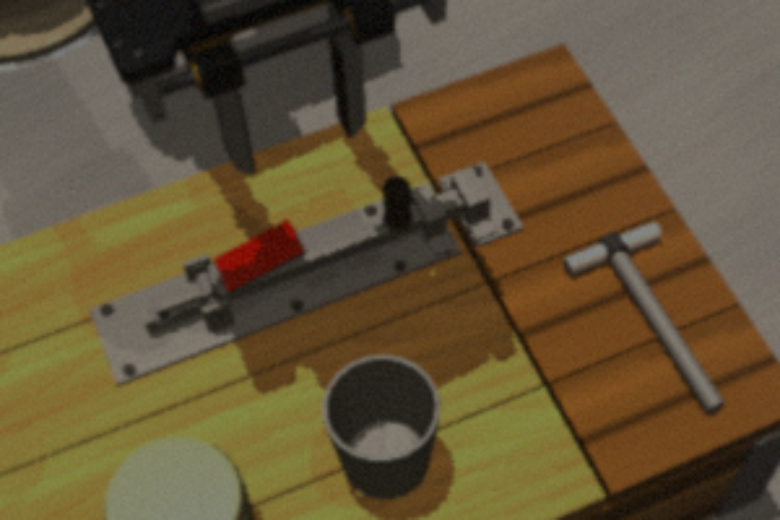

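```bash
python3 - <<'E'
from h import *
from scipy.optimize import least_squares
k=vision.get_calibration("wrist")
k2=dict(k,position=np.array([.4557,.0108,.4643]),orientation=np.array([.1067,.7605,.6342,.0895]))
V=np.array([u[1],-u[0]])
def proj(k,X):
    q=k["orientation"];M=R.from_quat([q[1],q[2],q[3],q[0]]).as_matrix()
    K=np.array([[k["fx"],0,k["cx"]],[0,k["fy"],k["cy"]],[0,0,1.]])
    return cv2.projectPoints(X,cv2.Rodrigues(M.T)[0],-M.T@np.array(k["position"]),K,np.array(k["D"],float))[0][:,0]
def mod(t,a):  # t: pin along,lat ; a raised angle .24-catch
    X=[]
    for l,w in((12,-14),(68,-14),(68,14),(12,14)):
        y=(l*np.cos(a)-6*np.sin(a))/1e3; z=.174+(l*np.sin(a)+6*np.cos(a))/1e3
        X.append([*(np.array([.5235,-.0585])+(y+t[0])*u+(w/1e3+t[1])*V),z])
    return np.array(X)
def fit(k,px,n):
    px=np.array(px,float)
    s=least_squares(lambda p:(proj(k,mod(p,p[2]))-px).ravel(),[0,0,.1],x_scale=[.01,.01,.1])
    print(n,"catch",.24-s.x[2],s.x[:2],np.sqrt(np.mean(s.fun**2)))
    for c in(0,.14,.24):
        q=least_squares(lambda p:(proj(k,mod(p,.24-c))-px).ravel(),[0,0]);print("  ",c,np.sqrt(np.mean(q.fun**2)),q.x.round(4))
fit(k2,[(230+x/4,140+y/4) for x,y in((175,163),(410,180),(408,298),(178,278))],"before")
fit(k,[(200+x/3.3,140+y/3.3) for x,y in((167,138),(358,150),(357,248),(171,232))],"after")
E
```

```text
before catch -0.03959088189186294 [ 0.00424607 -0.00041633] 0.25342372849794564
   0 0.38007873606242704 [0.0036 0.    ]
   0.14 1.1836770504671086 [0.0019 0.0016]
   0.24 1.7258649524288443 [0.0012 0.0027]
after catch -0.02585843656096154 [ 0.0039027  -0.00015452] 0.31269812078571113
   0 0.37435085463495654 [0.0034 0.0001]
   0.14 1.203255714729312 [0.0013 0.0017]
   0.24 1.7461940875347755 [0.0002 0.0029]
```

```bash
python3 - <<'E'
from h import *
r.sign_off(); print(telemetry.current_t())
E
```

```text
the job is handed in; nothing more can be done
the job is handed in; nothing more can be done
```

The lid is bolted and the catch has locked. I handed the job in about 13 s into the 32 s.

**What I did:** One fingertip pressed the red catch down to its stop (about 16 N). It stayed down, sliding along the pad, while the other finger pushed the knob to a hard stop (about 21 N). I then lifted both fingers straight up so the catch sprang back, and moved clear.

**Last checks:**
- **Bolt:** The knob had moved about 30 mm by my camera measurement, and the pictures show the tip in the keeper.
- **Catch:** Fitting the pad's outline in the wrist picture gives an angle of about −0.03 rad, against −0.04 before the start. That matches "up in a notch" (0); a nose riding on the bar (0.14) fits about three times worse.
- **Other things:** In the final scene picture the cup and the trier stand where they were. The cheese is only partly in that crop, and what shows of it looks undisturbed. I judged all three by eye.
- **Arm:** The wrist force was under 1 N with the arm clear.

**Disagreements:** The knob and pad positions from the different cameras differed by a few mm (up to about 7 mm for the pad at the end). I relied on the contact forces and the pad fit instead.

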